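# Set the dose reminder to 7

## Task

Throw the steel draw latch on the white dose-reminder case right over so that its hook drops free, and swing the lid back until it stays open by itself. Then push the black step button, one full stroke at a time, until the drum in the little window shows 7. Leave the lid open and the things standing around where they are.

Things in the scene. Friction and masses are not known exactly. Their poses are not given: they have to be found in the camera images.
- case: white plastic case fixed on a chopping board, 120 mm deep (x), 190 mm wide (y), 104 mm tall shut. Origin: centre of its underside; z up, x from its front (latch side) to its back (lid hinge). Base 72 mm tall; the lid on it is a 32 mm shell hinged along the base's back top edge. Under the lid a grey panel 68 mm up has the step button at -y and the drum's window at +y.
- lever_grip (a point): point in the upright grip block at the free end of the steel latch lever, 12 mm below the block's top; block 18 mm wide (case y), 8 mm thick, 34 mm tall. Latched, the lever lies back over the lid top at the -y side and this point is 31 mm above the lid top. It moves on a circle of 55 mm radius about latch_hinge.
- latch_hinge (a point): middle of the latch lever's pivot, which runs along the case's y; shut, it is 68 mm before and 107 mm above the case's origin at case y -40 mm; moves with the lid.
- latch_lever (a joint): lever angle relative to the lid: 0 latched, grows as its free end is lifted up and over to the front, stop at 2.27 rad. Spring over-centre: it pulls back to 0 below about 0.45 rad (some 1.5 N at the grip), past that the hook goes slack. Let go past 1.6 rad it falls on to its stop, where the hook hangs clear of the strike. When the lid is swung back the lever may flop back.
- hook_bar_mid (a point): middle of the 31 mm long steel cross bar (5 mm thick) of the wire hook that hangs from the latch lever.
- strike (a point): where the hook's cross bar sits when latched: under the downturned steel strike on the case's front, 47 mm above the case's underside.
- lid_tab (a point): point in the lid's grey pull tab, 30 mm before the lid's front wall, 10 mm from the tab's end. The tab sticks out level to the front near the lid's top at case y +50 mm; 20 mm wide (case y), 6 mm thick, 40 mm long. It turns with the lid about lid_hinge (150 mm before and 27 mm above it when shut).
- lid_hinge (a point): middle of the lid's hinge line, which runs along the case's y axis, 60 mm behind and 72 mm above the case's origin.
- lid (a joint): lid angle: 0 shut, grows as its front edge swings up and back, stop at 1.92 rad; it needs under 4 N at the tab; beyond about 1.4 rad it falls open to the stop and stays.
- button_top (a point): centre of the top face of the black round step button, 27 mm across, 92 mm above the case's underside, pushed straight down. Travel 14 mm to a hard stop, 1 to 3 N on the way; springs back up. Each full stroke and full release moves the drum on by one number; a stroke of less than about 10 mm lets it fall back. Reachable only with the lid open.
- button (a joint): travel of the button in m: 0 up, 0.014 fully down.
- window (a point): centre of the top of the black window frame (35 x 40 mm outside, clear pane) over the drum, 76 mm above the case's underside; the number under its middle is the reading, upright as seen from the case's front.
- drum (a joint): turn of the numbered drum (numbers 0 to 9, ten clicks a turn): the number shown is value / 0.6283, so 7 reads 4.398; it clicks home at each number and only goes up (after 9 comes 0, the value runs on). At the start it shows 2, 3, 4 or 5.
- spice_jar: loose spice jar with red cap, 45 mm diameter, 106 mm tall, on the board at the case's -y side; origin at the centre of its foot
- green_mug: loose mug, green above and white below, 86 x 120 x 88 mm, left of the board on the hob; origin at the centre of its foot
- tin: loose food tin, 75 mm diameter, 58 mm tall, right of the board; origin at the centre of its foot
- garlic: loose garlic bulb, 56 mm, left of the board on the hob; origin at the centre of its foot
- yogurt_tub: loose tub, 72 mm diameter, 71 mm tall, right of the board; origin at the centre of its foot

How it is judged:
On the way, in this order (a step that is already met when the one before it is completed fails the run):
1. the latch lever is thrown over and the hook is off its strike (value of joint latch_lever above 1.5 rad and distance between hook_bar_mid and strike above 0.008 m), for 0.2 s.
2. the lid is swung back (value of joint lid above 1.6 rad), for 0.2 s.
At the end, for the whole second after the job is handed in: The lid stands open by itself (over 1.6 rad), the drum has clicked home at 7 (within 0.13 rad) and the button is up again (value of joint lid above 1.6 rad and (value of joint drum between 4.27 and 4.53 rad or value of joint drum between 10.55 and 10.81 rad) and value of joint button below 0.003 m); the robot touches nothing.
It fails at once if a thing standing around is shifted by more than 30 mm (distance of any of spice_jar, green_mug, tin, garlic, yogurt_tub from where it was at the start of the episode above 0.03 m).
It also fails if it takes over 61 s, if anything falls off the work surface, if the arm or the gripper's body presses on something with over 40 N, if the wrist force passes 120 N, or if a joint passes its speed limit or range.

## Robot

A 7-joint arm with a two-finger parallel gripper is mounted at the origin on a cart in front of the work surface, level with it; the furniture and walls round the work are solid. World frame = base frame: x ahead of the robot, y to its left, z up, the work surface at z = 0. Lengths are in m, angles in rad, forces in N, time in s.
With the tool pointing down it reaches from about 0.4 to 0.85 m from the base axis. Payload 10.4 kg.
Tool frame: the origin (TCP) lies midway between the tips of the shut fingers; the grasp point (between the pads) lies 19 mm behind it (manip.pinch_z is the distance from the TCP to the grasp point, in m); y points along the fingers, x is the direction in which the jaws open and shut, and the axes are right-handed (so a half turn about y gives the same grasp; the last joint's range is limited). The gripper opens to 85 mm and grips with 20 to 120 N. Pads are 22 mm wide; open, the fingers measure 114 mm over their backs; the gripper's body (76 mm by 85 mm) begins 54 mm behind the grasp point. The pads swing forward as they close: fully open they stand 13 mm farther back than shut.
Start: joints at [1.186, 0.332, -0.065, 1.46, 0.022, 1.35, -0.088], TCP at [0.221, -0.585, 0.231] pointing down, gripper open.
Joint ranges: [-2.6, 2.6], [-0.5, 2.12], [-1.47, 1.34], [0.16, 2.42], [-1.27, 4.41], [0.06, 2.06], [-2.6, 2.6]. Speed limits (rad/s): [2.22, 2.22, 2.79, 2.79, 3.14, 3.14, 3.14].

## Interface

Orientations are given as a unit quaternion [x, y, z, w].
In Python, from workcell import manip gives the robot as it stands.
- The arm moves only by the shell command python3 -m pendant 'ROWS' [OPENING] [FORCE]. ROWS is a JSON object of lists of equal length, an entry for each row: "offset": the shift along the tool's x, y, z scaled (see below), a list of three; "turn": the turn, a rotation vector about the tool's x, y, z scaled (see below), a list of three. A call has 1 to 12 rows; each row is the pose to reach, as a shift and turn from the pose measured when the call began, along the tool's axes at that moment; what a row does not reach only later rows make up. The controller multiplies each number of a shift by 200 mm and each number of a turn by 45 degrees. A row lasts 1/8 s, in which the tool goes at most 62.5 mm and 10.7 degrees, less where a joint would pass 70% of its speed; a pose out of reach is approached as far as the arm can. A call with a number of a shift or a turn outside -1 to 1 is refused whole. A call with a gripper value outside its range is refused whole. OPENING is the opening in per cent of the stroke, from 0 (shut) to 100 (fully open), set as the call begins (- or left out, the last holds). The fingers move at their own pace and stop on an object; FORCE is the grip in N (left out, the last holds). Time passes only in rows, so rows that repeat a pose let the fingers close. It gives the time, the measured TCP pose, the force and the opening at its end, in the units of the state.
- manip.get_obs(): the state, without advancing time (a new reading comes with each control period).
- manip.camera(name): name is "scene" or "top"; returns (picture, depth): 384x512x3 uint8, red, green, blue; 384x512 float32, m along the optical axis (not along the pixel's ray), 0 where there is no reading.
- manip.camera_model(name): a dict with "intrinsics" (3x3 intrinsics, pixels), "R" (3x3) and "t" (3): a world point X has camera coordinates R X + t. Camera axes: x right, y down, z forward; pixel columns grow to the right and rows downward; lengths in m; the calibration is good to about 2 mm. A picture is of the moment at which its call begins. camera_model takes no time and is no camera call.
- manip.hand_in(): hands the job in, once; it reports no verdict.
The state is a dict: "clock": time; "joint_pos": joint angles; "joint_velocities": joint speeds; "tau": joint torques, N m; "position": TCP position; "ee_rot": TCP orientation; "ft_force": force on the tool from outside, world axes, zero at the start; "torque": the same for the moment, N m; "grip_width": opening from 0.0 (shut) to 1.0 (fully open).
Only numpy, scipy, OpenCV 4.12 (cv2) and the standard library are available. Lean on these libraries where they do the work, as an engineer would, in place of code of your own. Each camera call takes 0.05 s, during which the arm holds its last target. There are 200 camera calls.

## Working session

There is one attempt and no reset: what is moved stays moved. The work goes in short steps, Python scripts to look and compute and a shell command to move; the robot and the scene stay as the last step left them, time stands still between calls to the robot, and variables do not carry over. Pictures are saved under pics/ and viewed, about 8 in all and at most 12, crops included, and the job is handed in when it is done.

```bash
mkdir -p pics; ls; python3 - <<'E'
from workcell import manip
import cv2,numpy as np
np.set_printoptions(precision=4,suppress=True)
ims=[]
for n in("scene","top"):
    p,d=manip.camera(n); np.savez(f"{n}0.npz",p=p,d=d); m=manip.camera_model(n)
    print(n,m["intrinsics"],m["R"],m["t"],"cam at",-np.array(m["R"]).T@m["t"])
    cv2.imwrite(f"pics/{n}0.png",cv2.resize(p[:,:,::-1],(800,600)))
print(manip.get_obs(),manip.pinch_z)
E
```

```text
pics
scene [[423.5344   0.     264.4155]
 [  0.     423.5344 198.755 ]
 [  0.       0.       1.    ]] [[-0.8586 -0.5126  0.0081]
 [-0.3217  0.5266 -0.7869]
 [ 0.3991 -0.6783 -0.617 ]] [0.5068 0.2037 1.2244] cam at [0.012  0.983  0.9117]
top [[451.4724   0.     254.9339]
 [  0.     451.4724 197.1581]
 [  0.       0.       1.    ]] [[ 0.1067 -0.9943 -0.0014]
 [-0.9115 -0.0972 -0.3996]
 [ 0.3972  0.0439 -0.9167]] [0.0996 0.5458 1.3755] cam at [-0.0594  0.0917  1.4792]
{'clock': 0.1, 'joint_pos': array([ 1.1864,  0.3328, -0.0647,  1.4608,  0.0216,  1.3499, -0.0885]), 'joint_velocities': array([ 0.0011, -0.0024,  0.0004, -0.0011, -0.0012,  0.0015, -0.0004]), 'tau': array([  0.0021, -62.6746,   0.0496, -39.243 ,   0.0162,   0.007 ,
        -0.0001]), 'position': array([ 0.2211, -0.5842,  0.2306]), 'ee_rot': array([-0.5816,  0.4023, -0.4015,  0.582 ]), 'ft_force': array([-0.1724,  1.3545, -0.755 ]), 'torque': array([ 0.0102,  0.0469, -0.044 ]), 'grip_width': 0.9997310855855338} 0.0187
```

View pics/scene0.png

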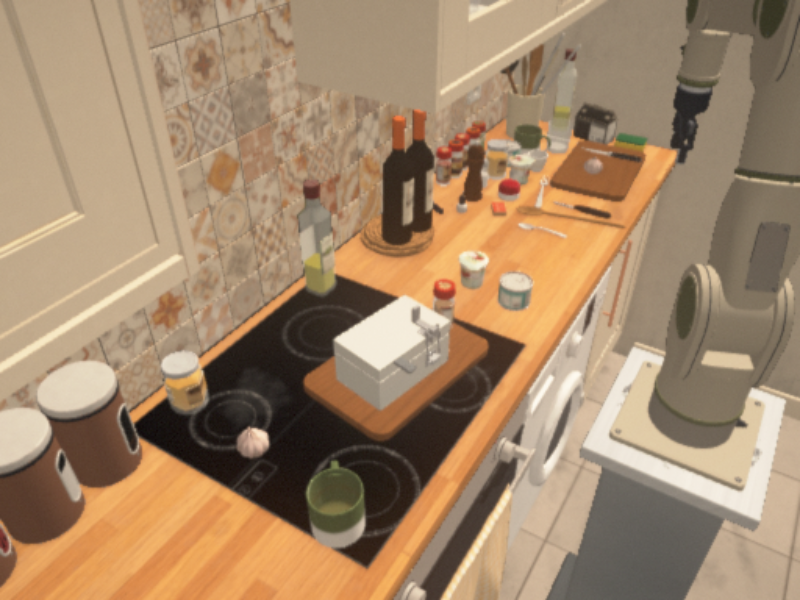

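View pics/top0.png

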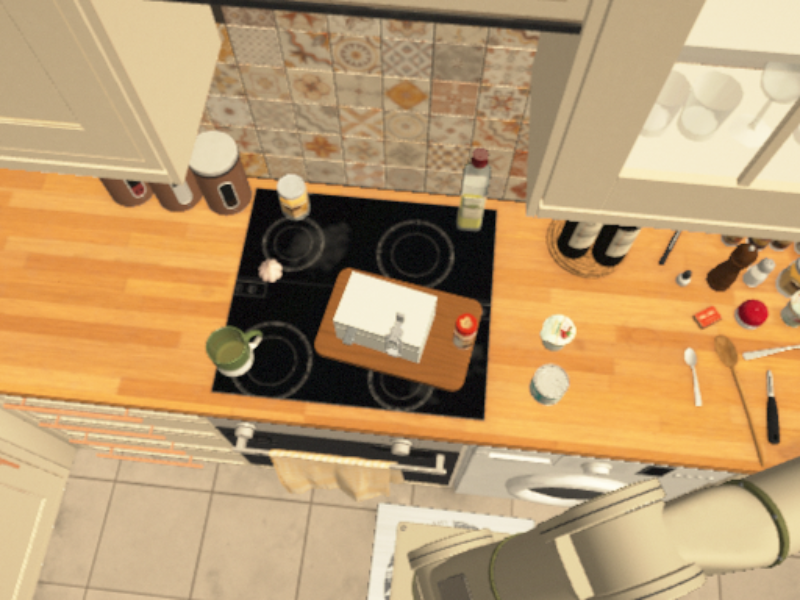

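The scene view shows the case on its board with the latch block at about (417,315) and the tab on the front at (403,363). In the top view the lid spans about (335–437, 273–358), the latch is at (398,325) and the jar at (465,328).

```bash
cat > h.py <<'E'
import numpy as np,cv2
from workcell import manip
from scipy.spatial.transform import Rotation as Ro
np.set_printoptions(precision=4,suppress=True)
def cloud(n,d):
    m=manip.camera_model(n);K=np.array(m["intrinsics"]);v,u=np.mgrid[:d.shape[0],:d.shape[1]]
    c=np.stack([(u-K[0,2])/K[0,0]*d,(v-K[1,2])/K[1,1]*d,d],-1)
    return (c-m["t"])@np.array(m["R"])
def proj(n,X):
    m=manip.camera_model(n);c=np.atleast_2d(X)@np.array(m["R"]).T+m["t"];p=c@np.array(m["intrinsics"]).T
    return p[:,:2]/p[:,2:]
E
python3 - <<'E'
from h import *
for n in("top","scene"):
    z=np.load(n+"0.npz");p,d=z["p"],z["d"];P=cloud(n,d)
    hsv=cv2.cvtColor(p,cv2.COLOR_RGB2HSV)
    roi=(P[...,0]>.3)&(P[...,0]<.8)&(np.abs(P[...,1]-.05)<.25)&(d>0)
    h,_=np.histogram(P[roi][:,2],bins=np.arange(-.01,.2,.004));print(n,h)
    m=roi&(hsv[...,1]<60)&(hsv[...,2]>120)&(P[...,2]>.09)
    hz=P[m][:,2]; k=np.histogram(hz,bins=np.arange(.09,.16,.002));zt=k[1][k[0].argmax()]+.001
    t=m&(abs(P[...,2]-zt)<.005); Q=P[t]; r=cv2.minAreaRect(Q[:,:2].astype(np.float32))
    print("lidtop z",np.median(Q[:,2]),r, cv2.boxPoints(r),t.sum())
    hi=roi&(P[...,2]>zt+.012); print("above lid",P[hi][:40] if hi.sum()<40 else (hi.sum(),P[hi].mean(0),P[hi].max(0)))
    R=P[roi&(P[...,2]<zt-.012)&(P[...,2]>zt-.02)]
print(Ro.from_quat(manip.get_obs()["ee_rot"]).as_matrix())
E
```

```text
top [2887 3892 3318 1506  279  130  567 1160  639  150   62   49   41  102
  202  132   64   94  156   96   50   53   39   49   42   46   35   35
   35   36   37   60  353  976  691  112   47   45   31   20    9    9
   15   15   17    4    8    5    2    2    7    6]
lidtop z 0.12491018430106861 ((0.5062666535377502, 0.1898723542690277), (0.18947789072990417, 0.1583573967218399), 77.75005340576172) [[0.4088 0.1141]
 [0.5635 0.0805]
 [0.6037 0.2657]
 [0.449  0.2993]] 1755
above lid (np.int64(13626), array([ 0.5912, -0.0614,  0.7336]), array([0.8   , 0.3   , 0.9149]))
scene [1362 2825 3341 1260  111  104  180 1131  632  136  115  108  126  112
  206  184   93   91  164  139   98  118   90  101  110   93  102  109
   87   93  101   90  150 1057  760   42   46   60   40   17   19   22
   20   22   25   18   11   17   15   12   17   13]
lidtop z 0.12557174091845155 ((0.5067523717880249, 0.19145581126213074), (0.19204209744930267, 0.16161192953586578), 77.77930450439453) [[0.4075 0.1147]
 [0.5654 0.0805]
 [0.6061 0.2682]
 [0.4481 0.3024]] 1751
above lid (np.int64(6210), array([ 0.6593, -0.0703,  0.5145]), array([0.8   , 0.1792, 0.6406]))
[[ 0.3539 -0.0005  0.9353]
 [-0.9353  0.0012  0.3539]
 [-0.0013 -1.     -0.0001]]
```

```bash
cat >> h.py <<'E'
ex=np.array([.977,-.212,0]);ex/=np.linalg.norm(ex);ey=np.array([-ex[1],ex[0],0]);O=np.array([.526,.1865,.021])
def W(x,y,z): return O+x*ex+y*ey+np.array([0,0,z])
def C(P): q=np.asarray(P)-O; return np.stack([q@ex,q@ey,q[...,2]],-1)
def toolshift(T):
    o=manip.get_obs();R=Ro.from_quat(o["ee_rot"]).as_matrix();return R.T@(np.asarray(T)-o["position"])/.2
E
python3 - <<'E'
from h import *
for n in("top","scene"):
    z=np.load(n+"0.npz");d=z["d"];P=cloud(n,d);Q=C(P[d>0]);
    b=Q[(abs(Q[:,0])<.12)&(abs(Q[:,1])<.11)&(Q[:,2]>.118)&(Q[:,2]<.18)]
    print(n,"block",len(b),np.percentile(b,[3,50,97],axis=0))
    f=Q[(abs(Q[:,0])<.075)&(abs(Q[:,1])<.12)&(abs(Q[:,2]-.104)<.005)]
    f=f[f[:,0]>-.0605]; print("lid y range",np.percentile(f[:,1],[1,99]),"x max",np.percentile(f[:,0],99),np.median(f[:,2]))
    t=Q[(Q[:,0]<-.066)&(Q[:,0]>-.12)&(Q[:,1]>.02)&(Q[:,1]<.08)&(Q[:,2]>.08)&(Q[:,2]<.12)]
    print("tab",len(t),np.percentile(t,[3,50,97],axis=0))
    j=Q[(Q[:,1]<-.1)&(Q[:,1]>-.2)&(abs(Q[:,0])<.1)&(Q[:,2]>.095)&(Q[:,2]<.13)];print("jar top",j.min(0),j.max(0))
for nm,p in dict(grip=W(-.021,-.04,.135),tab=W(-.09,.05,.099),button=W(-0,-.05,.092)).items(): print(nm,p,toolshift(p))
E
```

```text
top block 72 [[-0.0729 -0.0526  0.1182]
 [-0.0437 -0.0406  0.1228]
 [-0.021  -0.0256  0.148 ]]
lid y range [-0.0935  0.0927] x max 0.056816913451390776 0.10395684117382548
tab 67 [[-0.1009  0.0407  0.0955]
 [-0.0847  0.0495  0.1019]
 [-0.0679  0.0587  0.1067]]
jar top [-0.0058 -0.1928  0.096 ] [ 0.0406 -0.1496  0.1119]
scene block 92 [[-0.072  -0.0494  0.1184]
 [-0.0282 -0.0384  0.1227]
 [-0.0203 -0.0241  0.148 ]]
lid y range [-0.0926  0.0952] x max 0.058386286336262534 0.10466111079943576
tab 74 [[-0.0993  0.0411  0.0983]
 [-0.0847  0.0519  0.1021]
 [-0.0676  0.0601  0.1054]]
jar top [-0.0022 -0.1926  0.0952] [ 0.0407 -0.1452  0.112 ]
grip [0.497  0.1519 0.156 ] [-2.9535  0.3765  2.593 ]
tab [0.4486 0.2544 0.12  ] [-3.5185  0.5573  2.5485]
button [0.5154 0.1376 0.113 ] [-2.8541  0.5914  2.6539]
```

```bash
python3 -m pendant '{"offset":[[0.3,-0.1,0.2],[0.1,-0.3,0.5],[-0.2,-0.3,0.7],[-0.5,-0.3,0.85],[-0.8,-0.3,0.95],[-1,-0.3,1],[-1,-0.3,1]],"turn":[[0,0,0],[0,0.1,0],[0,0.2,0],[0,0.3,0],[0,0.4,0],[0,0.4,0],[0,0.4,0]]}' 45 30
```

```text
clock: 0.98
position: [0.3378, -0.3228, 0.2912]
ee_rot: [-0.513, 0.487, -0.487, 0.513]
ft_force: [-0.2, -1.3, 0.0]
grip_width: 0.447
```

```bash
python3 - <<'E'
from h import *
print(toolshift(W(-.021,-.04,.135)+[0,0,.08]))
o=manip.get_obs();Rt=np.column_stack([-ey,[0,0,-1],ex]);R=Ro.from_quat(o["ee_rot"]).as_matrix()
print(Ro.from_matrix(R.T@Rt).as_rotvec(degrees=True)/45, R)
E
```

```text
[-2.3285  0.2775  0.9186]
[ 0.0005  0.3385 -0.001 ] [[ 0.0522 -0.0003  0.9986]
 [-0.9986  0.0008  0.0522]
 [-0.0008 -1.     -0.0003]]
```

```bash
python3 -m pendant '{"offset":[[-0.25,0,0.1],[-0.5,0,0.25],[-0.75,0,0.4],[-1,0,0.5],[-1,0,0.5]],"turn":[[0,0.1,0],[0,0.2,0],[0,0.34,0],[0,0.34,0],[0,0.34,0]]}'; python3 - <<'E'
from h import *
print(toolshift(W(-.021,-.04,.135)+[0,0,.08]))
E
```

```text
clock: 1.6
position: [0.4285, -0.1145, 0.2914]
ee_rot: [-0.445, 0.55, -0.549, 0.446]
ft_force: [-0.2, -1.4, -0.6]
grip_width: 0.453
[-1.3736  0.2785  0.0595]
```

```bash
python3 -m pendant '{"offset":[[-0.3,0,0],[-0.6,0,0],[-0.9,0,0.03],[-1,0,0.06],[-1,0.15,0.06],[-1,0.15,0.06]],"turn":[[0,0,0],[0,0,0],[0,0,0],[0,0,0],[0,0,0],[0,0,0]]}'; python3 - <<'E'
from h import *
print(toolshift(W(-.021,-.04,.135)+[0,0,.06]),toolshift(W(-.021,-.04,.135)-[0,0,.0187]))
E
```

```text
clock: 2.35
position: [0.4809, 0.0772, 0.2597]
ee_rot: [-0.446, 0.551, -0.548, 0.444]
ft_force: [0.0, -0.9, 0.5]
grip_width: 0.453
[-0.382   0.2188  0.0017] [-0.3818  0.6123  0.0033]
```

```bash
python3 -m pendant '{"offset":[[-0.25,0.1,0],[-0.38,0.2,0],[-0.38,0.35,0],[-0.38,0.5,0],[-0.38,0.6,0],[-0.38,0.6,0]],"turn":[[0,0,0],[0,0,0],[0,0,0],[0,0,0],[0,0,0],[0,0,0]]}' && python3 -m pendant '{"offset":[[0,0,0],[0,0,0],[0,0,0],[0,0,0]],"turn":[[0,0,0],[0,0,0],[0,0,0],[0,0,0]]}' 0 25
python3 - <<'E'
from h import *
p,_=manip.camera("top");q,_=manip.camera("scene")
c=[]
for n,im in(("top",p),("scene",q)):
    u,v=proj(n,W(-.03,-.02,.11))[0].astype(int);c.append(cv2.resize(im[v-50:v+50,u-65:u+65],(390,300)))
cv2.imwrite("pics/grasp.png",np.hstack(c)[:,:,::-1]); print(toolshift(W(-.021,-.04,.135)-[0,0,.0187])*200)
a=np.radians(np.linspace(0,102,13));t=a*.6
r=np.hypot(.047,.028);th=np.arctan2(28,47)
f=r*np.cos(th+a)-.047+.0187*np.sin(t); dn=-(r*np.sin(th+a)-.028)+.0187*(np.cos(t)-1)
print(np.column_stack([f/.2,dn/.2,np.degrees(t)/45,np.degrees(a)]))
E
```

```text
clock: 3.1
position: [0.4963, 0.1502, 0.1394]
ee_rot: [-0.446, 0.551, -0.548, 0.443]
ft_force: [0.6, 0.4, -0.5]
grip_width: 0.451
clock: 3.6
position: [0.4976, 0.1511, 0.141]
ee_rot: [-0.445, 0.551, -0.549, 0.444]
ft_force: [3.2, 4.1, 4.1]
grip_width: 0.2
[-0.6153  3.6735 -0.7069]
[[  0.      -0.       0.       0.    ]
 [ -0.015   -0.0336   0.1133   8.5   ]
 [ -0.0346  -0.0641   0.2267  17.    ]
 [ -0.0585  -0.0908   0.34    25.5   ]
 [ -0.0859  -0.1133   0.4533  34.    ]
 [ -0.1161  -0.1311   0.5667  42.5   ]
 [ -0.1483  -0.1438   0.68    51.    ]
 [ -0.1818  -0.1511   0.7933  59.5   ]
 [ -0.2157  -0.1531   0.9067  68.    ]
 [ -0.2491  -0.1496   1.02    76.5   ]
 [ -0.2813  -0.141    1.1333  85.    ]
 [ -0.3115  -0.1274   1.2467  93.5   ]
 [ -0.3389  -0.1092   1.36   102.    ]]
```

View pics/grasp.png

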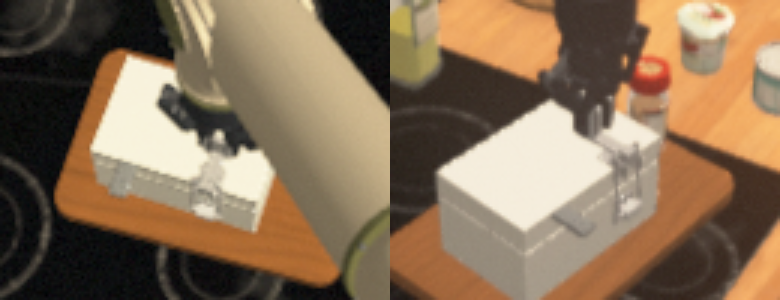

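The block at right crop (595,115) is between the fingers, and the opening of 0.20 (17 mm) matches its 18 mm width. I'll throw the lever now.

```bash
python3 -m pendant '{"offset":[[0,-0.034,-0.015],[0,-0.064,-0.035],[0,-0.09,-0.058],[0,-0.113,-0.086],[0,-0.131,-0.116],[0,-0.144,-0.148],[0,-0.144,-0.148]],"turn":[[0.11,0,0],[0.23,0,0],[0.34,0,0],[0.45,0,0],[0.57,0,0],[0.68,0,0],[0.68,0,0]]}'
python3 - <<'E'
from h import *
o=manip.get_obs();R=Ro.from_quat(o["ee_rot"]).as_matrix()
g=C(o["position"]-.0187*R[:,1]); h=g-[-.068,-.04,.107];print(o["joint_pos"],g,np.hypot(h[0],h[2]),"lever rad",np.arctan2(h[2],h[0])-np.arctan2(28,47),"tilt",np.degrees(np.arctan2(R[:,1]@ex,-R[2,1])))
hw=W(-.068,-.04,.107)
for a in np.radians([60,68,76,84,92,100,106]):
    an=np.arctan2(28,47)+a; G=hw+.055*(np.cos(an)*ex+np.array([0,0,np.sin(an)])); t=np.radians(min(1.36*45,np.degrees(a)*.6))
    T=G+.0187*(np.sin(t)*ex-np.array([0,0,np.cos(t)])); print(np.degrees(a),toolshift(T),(np.degrees(t)-np.degrees(np.arctan2(R[:,1]@ex,-R[2,1])))/45)
E
```

```text
clock: 4.58
position: [0.4678, 0.1575, 0.1701]
ee_rot: [0.312, -0.386, 0.675, -0.546]
ft_force: [-1.0, 6.5, -7.0]
grip_width: 0.203
[ 0.3633 -0.2111 -0.9545  2.2031  0.3238  0.7144 -2.6021] [-0.0602 -0.0407  0.1652] 0.05872003569283546 lever rad 0.8999841749244115 tilt 30.511462745938903
59.99999999999999 [-0.0034 -0.0084 -0.0361] 0.12196749453469088
68.0 [-0.0035 -0.0261 -0.0629] 0.22863416120135763
76.0 [-0.0036 -0.0395 -0.0918] 0.3353008278680244
84.0 [-0.0037 -0.0484 -0.1221] 0.44196749453469103
92.0 [-0.0038 -0.0525 -0.1533] 0.5486341612013577
100.0 [-0.0039 -0.0519 -0.1844] 0.6553008278680242
106.0 [-0.004  -0.0462 -0.2107] 0.6819674945346913
```

```bash
python3 -m pendant '{"offset":[[0,0,-0.02],[0,-0.005,-0.04]],"turn":[[-0.12,0,0],[-0.2,0,0]]}'
cat > st.py <<'E'
from h import *
o=manip.get_obs();R=Ro.from_quat(o["ee_rot"]).as_matrix()
tl=np.arctan2(R[:,1]@ex,-R[2,1])
g=C(o["position"]-.0187*R[:,1]); h=g-[-.068,-.04,.107];print(o["joint_pos"],g,np.hypot(h[0],h[2]),"lever deg",np.degrees(np.arctan2(h[2],h[0])-np.arctan2(28,47)),"tilt",np.degrees(tl))
hw=W(-.068,-.04,.107)
for a in np.radians([60,68,76,84,92,100,106]):
    an=np.arctan2(28,47)+a; G=hw+.055*(np.cos(an)*ex+np.array([0,0,np.sin(an)]))
    T=G+.0187*(np.sin(tl)*ex-np.array([0,0,np.cos(tl)])); print(np.degrees(a),toolshift(T))
E
python3 st.py
```

```text
clock: 4.82
position: [0.4625, 0.159, 0.1687]
ee_rot: [0.353, -0.439, 0.643, -0.52]
ft_force: [4.5, -0.0, 3.3]
grip_width: 0.201
[ 0.342  -0.1242 -0.8846  2.1122  0.2126  0.8442 -2.4559] [-0.0631 -0.0404  0.1651] 0.0583498994071948 lever deg 54.37615817882469 tilt 21.44740108948834
59.99999999999999 [-0.0016  0.0043 -0.0322]
68.0 [-0.0017 -0.0067 -0.0689]
76.0 [-0.0017 -0.0125 -0.1068]
84.0 [-0.0017 -0.013  -0.1452]
92.0 [-0.0017 -0.0081 -0.1833]
100.0 [-0.0017  0.0021 -0.2203]
106.0 [-0.0017  0.013  -0.2469]
```

```bash
python3 -m pendant '{"offset":[[0,0,-0.035],[0,-0.01,-0.07],[0,-0.015,-0.107],[0,-0.015,-0.12]],"turn":[[0,0,0],[0,0,0],[-0.05,0,0],[-0.05,0,0]]}'; python3 st.py
```

```text
clock: 5.32
position: [0.4416, 0.1637, 0.1649]
ee_rot: [0.362, -0.452, 0.634, -0.512]
ft_force: [-1.1, -2.6, 10.5]
grip_width: 0.206
[ 0.3264 -0.1492 -0.8758  2.1259  0.1504  0.8713 -2.4278] [-0.0838 -0.0402  0.1615] 0.05677701265211738 lever deg 75.40045262353006 tilt 19.24157828064562
59.99999999999999 [-0.0008  0.0226  0.0719]
68.0 [-0.0007  0.0131  0.0348]
76.0 [-0.0007  0.0087 -0.0033]
84.0 [-0.0005  0.0098 -0.0417]
92.0 [-0.0004  0.0161 -0.0795]
100.0 [-0.0003  0.0277 -0.1161]
106.0 [-0.0001  0.0397 -0.1423]
```

```bash
python3 -m pendant '{"offset":[[0,0.01,-0.042],[0,0.016,-0.08],[0,0.028,-0.116],[0,0.04,-0.142],[0,0.04,-0.15]],"turn":[[0,0,0],[0,0,0],[0,0,0],[0,0,0],[0,0,0]]}'; python3 st.py
```

```text
clock: 5.95
position: [0.4175, 0.1689, 0.1482]
ee_rot: [0.361, -0.453, 0.635, -0.512]
ft_force: [6.3, -1.1, -3.5]
grip_width: 0.199
[ 0.3082 -0.1865 -0.8934  2.1834  0.1242  0.8422 -2.4551] [-0.1084 -0.0403  0.1449] 0.055428317649159946 lever deg 106.0754354857537 tilt 19.222027705305305
59.99999999999999 [-0.0022 -0.0154  0.2155]
68.0 [-0.0021 -0.0249  0.1784]
76.0 [-0.0019 -0.0292  0.1402]
84.0 [-0.0017 -0.0282  0.1019]
92.0 [-0.0014 -0.0218  0.0641]
100.0 [-0.0012 -0.0102  0.0275]
106.0 [-0.001   0.0017  0.0013]
```

```bash
python3 -m pendant '{"offset":[[0,0,0],[0,0,0],[0,0,0],[0,-0.15,0],[0,-0.35,0.05],[0,-0.5,0.05],[0,-0.5,0.05]],"turn":[[0,0,0],[0,0,0],[0,0,0],[0,0,0],[-0.2,0,0],[-0.4,0,0],[-0.43,0,0]]}' 45; python3 st.py|head -2
python3 - <<'E'
from h import *
c=[]
for n in("top","scene"):
    im,_=manip.camera(n);u,v=proj(n,W(-.05,-.0,.09))[0].astype(int);c.append(cv2.resize(im[v-50:v+50,u-65:u+65],(390,300)))
cv2.imwrite("pics/thrown.png",np.hstack(c)[:,:,::-1])
E
```

```text
clock: 6.82
position: [0.3963, 0.1733, 0.2477]
ee_rot: [-0.441, 0.554, -0.549, 0.444]
ft_force: [0.5, 0.5, -0.5]
grip_width: 0.451
[ 0.2891 -0.0911 -0.7424  1.8766 -0.0714  1.3302 -2.2247] [-0.1239 -0.0405  0.2454] 0.1492360673427955 lever deg 81.2289808681287 tilt -0.16121919220964984
59.99999999999999 [-0.0004  0.416   0.2771]
```

View pics/thrown.png

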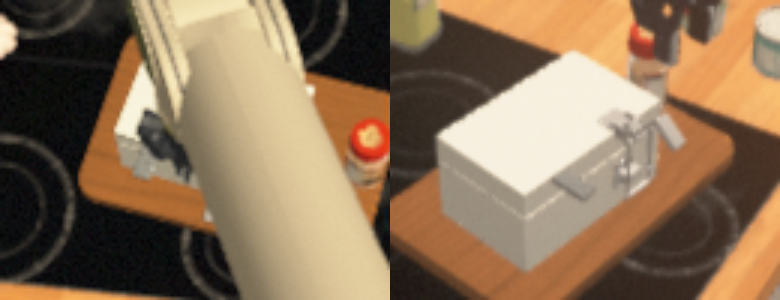

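The lever is over to the front at (668,130) in the right crop, and the hook hangs slack off the strike. Next I'll straddle the tab at (575,187) with the jaws along y. First I'll check overhead clearance.

```bash
cat > lid.py <<'E'
from h import *
o=manip.get_obs();R=Ro.from_quat(o["ee_rot"]).as_matrix();print(o["joint_pos"])
tl=np.arctan2(R[:,1]@ex,-R[2,1]);g=C(o["position"]-.0187*R[:,1])-[.06,0,.072];th0=np.arctan2(27,-150)
print("g",g,"r",np.hypot(g[0],g[2]),"lid deg",np.degrees(th0-np.arctan2(g[2],g[0])),"tilt",np.degrees(tl))
for a in range(0,111,10):
    an=th0-np.radians(a);G=W(.06+.1524*np.cos(an),.05,.072+.1524*np.sin(an));T=G+.0187*(np.sin(tl)*ex-np.array([0,0,np.cos(tl)]))
    print(a,toolshift(T))
E
python3 - <<'E'
from h import *
for n in("top","scene"):
    z=np.load(n+"0.npz");d=z["d"];Q=cloud(n,d)[d>0]
    for lo,hi in((.3,.5),(.5,.7),(.7,.9),(.9,1.2)):
        b=Q[(Q[:,2]>lo)&(Q[:,2]<hi)&(Q[:,1]>-.15)&(Q[:,1]<.45)&(Q[:,0]>.35)]
        print(n,lo,len(b),b.min(0) if len(b) else "")
E
python3 lid.py|head -3; python3 -c "
from h import *
print(toolshift(W(-.09,.05,.15)))"
```

```text
top 0.3 8401 [ 0.5753 -0.1495  0.3   ]
top 0.5 5151 [ 0.5753 -0.15    0.5   ]
top 0.7 7629 [ 0.5688 -0.15    0.7001]
top 0.9 261 [ 0.5761 -0.1496  0.9   ]
scene 0.3 7969 [ 0.5765 -0.1499  0.3001]
scene 0.5 9887 [ 0.5765 -0.1498  0.5   ]
scene 0.7 0 
scene 0.9 0 
[ 0.2888 -0.0921 -0.7446  1.8824 -0.0708  1.3266 -2.2256]
g [-0.1855 -0.0408  0.1709] r 0.25221129751203714 lid deg 32.448726351788345 tilt -0.17999470427029343
0 [-0.4505  0.7214  0.1777]
[-0.4524  0.3729  0.1769]
```

```bash
python3 - <<'E'
from h import *
Q=np.vstack([cloud(n,(d:=np.load(n+"0.npz")["d"]))[d>0] for n in("top","scene")])
for y in np.arange(-.3,.7,.1):
    s=[]
    for z in np.arange(.2,1.2,.1):
        b=Q[(abs(Q[:,1]-y-.05)<.05)&(abs(Q[:,2]-z-.05)<.05)&(Q[:,0]>.4)]
        s.append(f"{np.percentile(b[:,0],2):.2f}" if len(b)>3 else " -- ")
    print(f"{y:.1f}",s)
E
python3 -m pendant '{"offset":[[-0.2,0,0.1],[-0.4,0.1,0.177],[-0.452,0.25,0.177],[-0.452,0.45,0.177],[-0.452,0.6,0.177],[-0.452,0.72,0.177],[-0.452,0.72,0.177]],"turn":[[0,0,0],[0,0,0],[0,0,0],[0,0,0],[0,0,0],[0,0,0],[0,0,0]]}' 45; python3 lid.py | head -3
```

```text
-0.3 ['0.72', '0.74', '0.58', '0.58', ' -- ', '0.62', '0.62', ' -- ', ' -- ', ' -- ']
-0.2 ['0.75', '0.90', '0.58', '0.58', '0.58', '0.58', '0.58', '0.58', ' -- ', ' -- ']
-0.1 ['0.83', '0.90', '0.58', '0.58', '0.58', '0.58', '0.57', '0.58', ' -- ', ' -- ']
0.0 ['0.80', '0.90', '0.90', '0.90', '0.90', ' -- ', '0.57', ' -- ', ' -- ', ' -- ']
0.1 ['0.90', '0.90', '0.90', '0.90', '0.90', ' -- ', '0.57', ' -- ', ' -- ', ' -- ']
0.2 ['0.90', '0.90', '0.90', '0.90', '0.90', ' -- ', '0.57', ' -- ', ' -- ', ' -- ']
0.3 ['0.90', '0.90', '0.90', '0.90', ' -- ', ' -- ', '0.57', ' -- ', ' -- ', ' -- ']
0.4 ['0.90', '0.90', '0.90', '0.90', ' -- ', ' -- ', '0.57', ' -- ', ' -- ', ' -- ']
0.5 ['0.90', '0.90', '0.58', '0.58', '0.58', '0.58', '0.58', ' -- ', ' -- ', ' -- ']
0.6 ['0.90', ' -- ', '0.58', '0.58', '0.58', '0.58', '0.58', ' -- ', ' -- ', ' -- ']
clock: 7.8
position: [0.4464, 0.2544, 0.0997]
ee_rot: [-0.443, 0.553, -0.549, 0.443]
ft_force: [-0.3, -0.6, 0.6]
grip_width: 0.45
[ 0.0821  0.3039 -0.7753  1.8715  0.2349  1.0626 -2.5731]
g [-0.1521  0.0494  0.0254] r 0.15419925855779654 lid deg -0.7268002394979034 tilt -0.3108832519723584
0 [-0.0028 -0.0081  0.0105]
```

```bash
python3 -m pendant '{"offset":[[0,0,0.01],[0,0,0.01],[0,0,0.01],[0,0,0.01]],"turn":[[0,0,0],[0,0,0],[0,0,0],[0,0,0]]}' 0 25; python3 lid.py
```

```text
clock: 8.3
position: [0.4482, 0.2544, 0.1004]
ee_rot: [-0.443, 0.553, -0.549, 0.443]
ft_force: [-5.1, -0.2, 6.7]
grip_width: 0.23
[ 0.0826  0.3062 -0.7748  1.8673  0.2363  1.0645 -2.5716]
g [-0.1503  0.0498  0.0261] r 0.15253365577853165 lid deg -0.3552775761181988 tilt -0.2911131540651034
0 [-0.0008 -0.0045  0.0015]
10 [-0.0014 -0.1329  0.0356]
20 [-0.002  -0.2534  0.0916]
30 [-0.0025 -0.3623  0.1676]
40 [-0.0031 -0.4563  0.2614]
50 [-0.0037 -0.5327  0.3701]
60 [-0.0041 -0.589   0.4904]
70 [-0.0046 -0.6236  0.6186]
80 [-0.0049 -0.6354  0.7509]
90 [-0.0052 -0.624   0.8833]
100 [-0.0054 -0.5898  1.0116]
110 [-0.0055 -0.5339  1.1321]
```

```bash
python3 -m pendant '{"offset":[[0,-0.065,0.013],[0,-0.133,0.03],[0,-0.195,0.05],[0,-0.253,0.082]],"turn":[[-0.03,0,0],[-0.07,0,0],[-0.1,0,0],[-0.13,0,0]]}'; python3 lid.py
```

```text
clock: 8.8
position: [0.4645, 0.2508, 0.1513]
ee_rot: [-0.465, 0.581, -0.519, 0.42]
ft_force: [0.3, 2.1, -3.4]
grip_width: 0.225
[ 0.1206  0.3388 -0.774   1.719   0.1589  1.2493 -2.4747]
g [-0.1317  0.0497  0.0769] r 0.15249825896062155 lid deg 20.06207147756061 tilt -6.193102920965638
0 [ 0.0001  0.2577 -0.064 ]
10 [-0.0005  0.1265 -0.0432]
20 [-0.0012  0.001   0.0001]
30 [-0.0018 -0.1152  0.0645]
40 [-0.0024 -0.2184  0.1481]
50 [-0.003  -0.3055  0.2484]
60 [-0.0035 -0.3739  0.3623]
70 [-0.004  -0.4215  0.4863]
80 [-0.0043 -0.4468  0.6167]
90 [-0.0046 -0.4491  0.7495]
100 [-0.0047 -0.4283  0.8807]
110 [-0.0048 -0.385   1.0062]
```

Lid is following. I'll continue to 70° and then 100°.

```bash
python3 -m pendant '{"offset":[[0,-0.06,0.03],[0,-0.115,0.065],[0,-0.17,0.105],[0,-0.218,0.148],[0,-0.263,0.197],[0,-0.305,0.248],[0,-0.341,0.304],[0,-0.374,0.362],[0,-0.4,0.424],[0,-0.421,0.486]],"turn":[[0,0,0],[0,0,0],[0,0,0],[0,0,0],[0,0,0],[0,0,0],[0,0,0],[0,0,0],[0,0,0],[0,0,0]]}'; python3 lid.py
```

```text
clock: 10.05
position: [0.5685, 0.228, 0.2248]
ee_rot: [-0.465, 0.581, -0.519, 0.42]
ft_force: [-1.3, 5.3, -2.5]
grip_width: 0.225
[ 0.1009  0.4679 -0.72    1.3918  0.2232  1.4648 -2.3932]
g [-0.0252  0.0495  0.1504] r 0.15252349328580198 lid deg 70.2798153008674 tilt -6.191976884401675
0 [ 0.002   0.6808 -0.5537]
10 [ 0.0013  0.5496 -0.5329]
20 [ 0.0006  0.4241 -0.4896]
30 [-0.0001  0.3079 -0.4252]
40 [-0.0007  0.2047 -0.3416]
50 [-0.0013  0.1176 -0.2413]
60 [-0.0018  0.0492 -0.1274]
70 [-0.0023  0.0016 -0.0034]
80 [-0.0026 -0.0237  0.127 ]
90 [-0.0028 -0.026   0.2598]
100 [-0.0029 -0.0052  0.391 ]
110 [-0.0029  0.0381  0.5165]
```

```bash
python3 -m pendant '{"offset":[[0,-0.015,0.062],[0,-0.024,0.127],[0,-0.027,0.193],[0,-0.026,0.26],[0,-0.018,0.325],[0,-0.005,0.391],[0,0,0.415],[0,0,0.415]],"turn":[[0,0,0],[0,0,0],[0,0,0],[0,0,0],[0,0,0],[0,0,0],[0,0,0],[0,0,0]]}'; python3 lid.py|head -3; python3 -m pendant '{"offset":[[0,0,0],[0,0,0],[0,0,0],[0,-0.15,-0.05],[0,-0.3,-0.2],[0,-0.4,-0.4],[0,-0.4,-0.6],[0,-0.4,-0.6]],"turn":[[0,0,0],[0,0,0],[0,0,0],[0,0,0],[0,0,0],[0.05,0,0],[0.1,0,0],[0.13,0,0]]}' 45; python3 lid.py|head -3
python3 - <<'E'
from h import *
c=[]
for n in("top","scene"):
    im,d=manip.camera(n);u,v=proj(n,W(0,0,.09))[0].astype(int);c.append(cv2.resize(im[v-65:v+55,u-78:u+78],(390,300)))
cv2.imwrite("pics/open.png",np.hstack(c)[:,:,::-1])
E
```

```text
clock: 11.05
position: [0.6501, 0.2103, 0.2155]
ee_rot: [-0.465, 0.581, -0.519, 0.42]
ft_force: [2.1, 3.2, 2.7]
grip_width: 0.225
[ 0.0578  0.6268 -0.6682  1.1776  0.2957  1.5293 -2.3367]
g [0.0582 0.0494 0.1411] r 0.15265793970610925 lid deg 102.21671606534227 tilt -6.16616738023924
0 [ 0.0033  0.6791 -0.9738]
clock: 12.05
position: [0.5394, 0.2351, 0.3095]
ee_rot: [-0.443, 0.552, -0.549, 0.445]
ft_force: [-0.2, 0.2, -0.3]
grip_width: 0.452
[ 0.1098  0.3045 -0.7522  1.4052  0.2017  1.5098 -2.4144]
g [-0.0572  0.0503  0.2352] r 0.24205567280828355 lid deg 66.12672184027853 tilt -0.12596060971258038
0 [ 0.0065  1.042  -0.4617]
```

View pics/open.png

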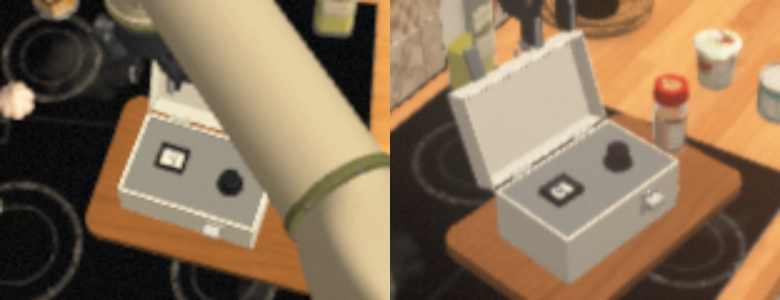

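The lid stands open. The window is at about (172,157) in the left crop and the button at (230,182). I'll read the drum on a rectified crop and measure the button.

```bash
cat > read.py <<'E'
from h import *
import sys
def rect(n,im,cx,cy,z,hx,hy,s=8000):
    # rows: +x up (seen from front), columns: -y to the right
    w=np.array([W(cx+hx,cy+hy,z),W(cx+hx,cy-hy,z),W(cx-hx,cy-hy,z),W(cx-hx,cy+hy,z)])
    a=proj(n,w).astype(np.float32);b=np.float32([[0,0],[2*hy*s,0],[2*hy*s,2*hx*s],[0,2*hx*s]])
    return cv2.warpPerspective(im,cv2.getPerspectiveTransform(a,b),(int(2*hy*s),int(2*hx*s)),flags=cv2.INTER_CUBIC)
def shot(name,cx,cy):
    c=[]
    for n in("top","scene"):
        im=np.median([manip.camera(n)[0] for _ in range(3)],0).astype(np.uint8);c.append(cv2.resize(rect(n,im,cx,cy,.07,.022,.022),(390,390)))
    cv2.imwrite(name,np.hstack(c)[:,:,::-1])
E
python3 - <<'E'
from read import *
for n in("top","scene"):
    im,d=manip.camera(n);P=C(cloud(n,d));v=im.max(-1)
    m=((v<60)&(abs(P[...,0])<.055)&(abs(P[...,1])<.09)&(P[...,2]>.06)&(P[...,2]<.1)).astype(np.uint8)
    k,l,s,ce=cv2.connectedComponentsWithStats(m)
    for i in range(1,k):
        if s[i,4]>20:
            Q=P[l==i];t=Q[Q[:,2]>.087];print(n,s[i,4],ce[i],Q.min(0),Q.max(0),"top",len(t),(t.min(0)+t.max(0))/2 if len(t) else "")
shot("pics/win.png",0,.05)
E
```

```text
top 73 [258.6027 205.8493] [-0.0229 -0.0618  0.0695] [ 0.0042 -0.0315  0.0986] top 43 [-0.0093 -0.0456  0.093 ]
```

View pics/win.png

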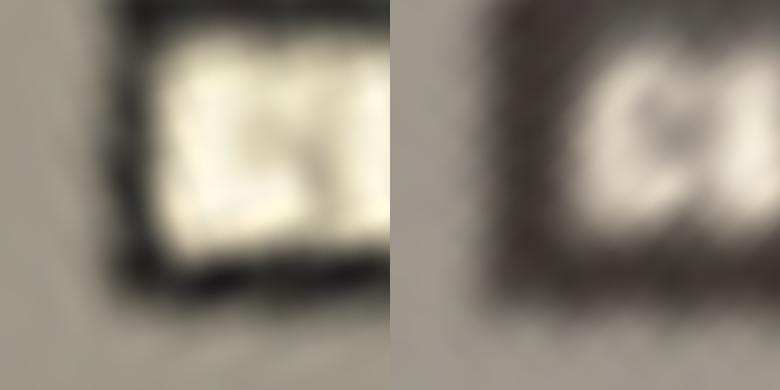

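```bash
cat >> read.py <<'E'
def win(name,cx=.006,cy=.038):
    c=[]
    for n in("top","scene"):
        im=np.mean([manip.camera(n)[0] for _ in range(4)],0).astype(np.uint8)
        g=cv2.cvtColor(rect(n,im,cx,cy,.071,.019,.019,s=9000),cv2.COLOR_RGB2GRAY).astype(float)
        lo,hi=np.percentile(g,[5,97]);c.append(cv2.resize((np.clip((g-lo)/(hi-lo),0,1)**1.5*255).astype(np.uint8),(390,390)))
        u,v=proj(n,W(cx,cy,.071))[0].round().astype(int);r=im[v-13:v+14,u-13:u+14,1]
        c.append(cv2.resize(r,(390,390),interpolation=cv2.INTER_CUBIC))
    cv2.imwrite(name,cv2.resize(np.vstack([np.hstack(c[:2]),np.hstack(c[2:])]),(600,600)))
E
python3 -c "
from read import *
win('pics/win2.png')"
```

```text
(no output)
```

View pics/win2.png

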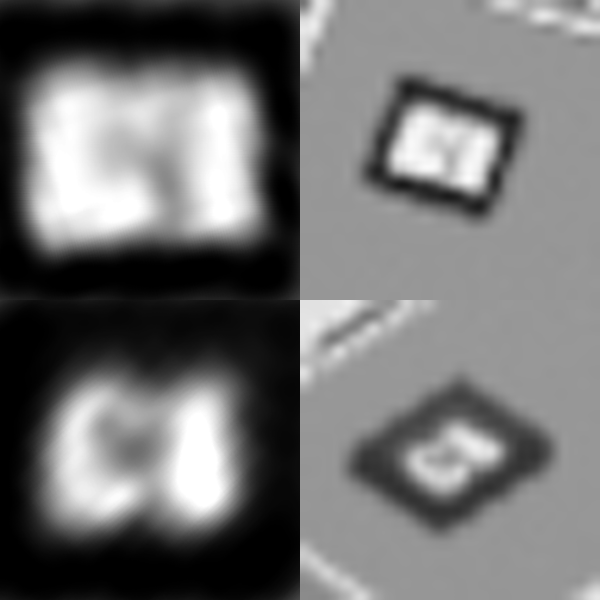

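The rectified crop looks like a 4: a bar at mid-left, a stem at lower right, and a white lower-left corner. So I expect three strokes, to be checked as the drum advances. The button measures 27 mm in x, centred at case (-9,-46) mm.

```bash
cat > btn.py <<'E'
from h import *
print(manip.get_obs()["joint_pos"])
for z in(.13,.098,.078,.075): print(z,toolshift(W(-.009,-.046,z)))
E
python3 btn.py
```

```text
[ 0.11    0.3106 -0.7491  1.4012  0.2024  1.5106 -2.414 ]
0.13 [ 0.481   0.7828 -0.0669]
0.098 [ 0.4819  0.9428 -0.066 ]
0.078 [ 0.4824  1.0427 -0.0655]
0.075 [ 0.4825  1.0577 -0.0654]
```

```bash
python3 -m pendant '{"offset":[[0.25,0,-0.06],[0.48,0.1,-0.066],[0.481,0.35,-0.066],[0.481,0.6,-0.066],[0.481,0.78,-0.066],[0.481,0.78,-0.066]],"turn":[[0,0,0],[0,0,0],[0,0,0],[0,0,0],[0,0,0],[0,0,0]]}' 0 40; python3 btn.py
```

```text
clock: 13.7
position: [0.5061, 0.1429, 0.1496]
ee_rot: [-0.444, 0.554, -0.548, 0.442]
ft_force: [-0.1, -1.2, 0.9]
grip_width: -0.001
[ 0.2762  0.2588 -0.7167  1.7898  0.1745  1.1661 -2.2808]
0.13 [-0.0042 -0.007   0.0059]
0.098 [-0.0036  0.153   0.0074]
0.078 [-0.0033  0.253   0.0084]
0.075 [-0.0032  0.268   0.0086]
```

```bash
python3 -m pendant '{"offset":[[0,0.1,0.007],[0,0.17,0.007],[0,0.23,0.008],[0,0.27,0.008],[0,0.272,0.008],[0,0.272,0.008]],"turn":[[0,0,0],[0,0,0],[0,0,0],[0,0,0],[0,0,0],[0,0,0]]}'; python3 btn.py
python3 -m pendant '{"offset":[[0,-0.05,0],[0,-0.12,0],[0,-0.2,0],[0,-0.2,0]],"turn":[[0,0,0],[0,0,0],[0,0,0],[0,0,0]]}'; python3 -c "
from read import *
win('pics/win3.png')"
```

```text
clock: 14.45
position: [0.508, 0.143, 0.0987]
ee_rot: [-0.444, 0.554, -0.548, 0.442]
ft_force: [-16.5, -7.5, 40.4]
grip_width: 0.0
[ 0.2527  0.3227 -0.7007  1.8374  0.2281  1.0696 -2.3208]
0.13 [-0.0021 -0.2615 -0.0049]
0.098 [-0.0017 -0.1015 -0.0038]
0.078 [-0.0015 -0.0015 -0.003 ]
0.075 [-0.0015  0.0135 -0.0029]
clock: 14.95
position: [0.509, 0.1431, 0.14]
ee_rot: [-0.443, 0.553, -0.549, 0.443]
ft_force: [-0.0, 0.2, 0.4]
grip_width: -0.003
```

View pics/win3.png

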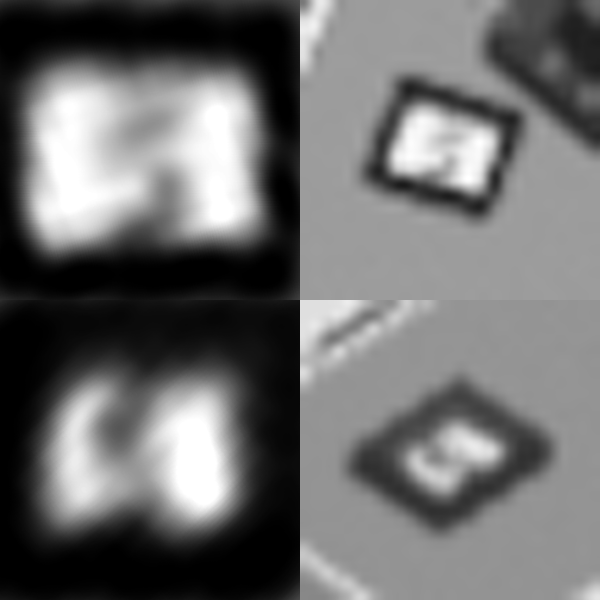

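It now shows an S-like 5 (dark upper left and lower right), which fits 4→5. Force at the stop was 40 N, so I'll press 1–2 mm less deep. Second stroke:

```bash
python3 -m pendant '{"offset":[[0,0.08,0],[0,0.14,0],[0,0.19,0],[0,0.213,0],[0,0.213,0],[0,0.213,0]],"turn":[[0,0,0],[0,0,0],[0,0,0],[0,0,0],[0,0,0],[0,0,0]]}'
python3 -m pendant '{"offset":[[0,-0.05,0],[0,-0.12,0],[0,-0.2,0],[0,-0.2,0]],"turn":[[0,0,0],[0,0,0],[0,0,0],[0,0,0]]}'; python3 -c "
from read import *
win('pics/win4.png')"
```

```text
clock: 16.1
position: [0.508, 0.143, 0.0987]
ee_rot: [-0.444, 0.553, -0.549, 0.442]
ft_force: [-16.6, -6.8, 42.0]
grip_width: 0.001
clock: 16.6
position: [0.509, 0.1432, 0.1399]
ee_rot: [-0.444, 0.553, -0.549, 0.442]
ft_force: [0.4, 0.3, -0.2]
grip_width: 0.002
```

View pics/win4.png

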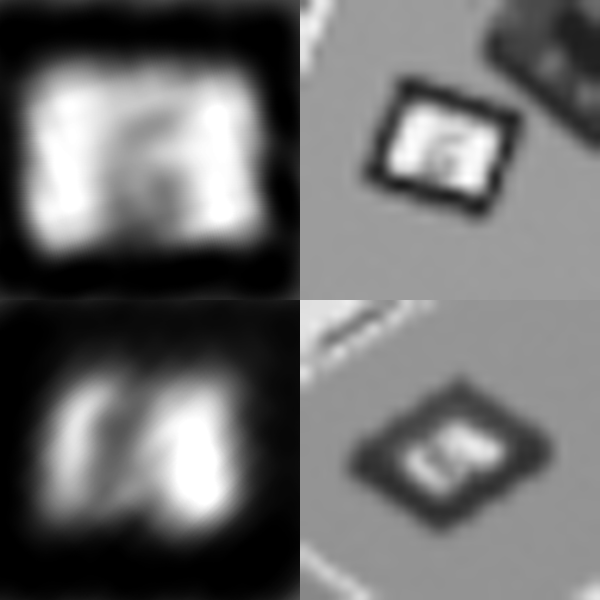

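Clearly a 6. One more stroke.

```bash
python3 -m pendant '{"offset":[[0,0.08,0],[0,0.14,0],[0,0.19,0],[0,0.21,0],[0,0.21,0],[0,0.21,0]],"turn":[[0,0,0],[0,0,0],[0,0,0],[0,0,0],[0,0,0],[0,0,0]]}'
python3 -m pendant '{"offset":[[0,-0.05,0],[0,-0.12,0],[0,-0.3,0],[0,-0.6,0],[0,-0.8,0],[0,-0.8,0],[0,-0.8,0]],"turn":[[0,0,0],[0,0,0],[0,0,0],[0,0,0],[0,0,0],[0,0,0],[0,0,0]]}'; python3 - <<'E'
from read import *
win('pics/win5.png')
c=[cv2.resize(manip.camera(n)[0],(400,300)) for n in("top","scene")]
w=cv2.cvtColor(cv2.resize(cv2.imread('pics/win5.png'),(300,300)),cv2.COLOR_BGR2RGB)
b=np.zeros((300,800,3),np.uint8);b[:,:300]=w
cv2.imwrite("pics/end.png",np.vstack([b,np.hstack(c)])[:,:,::-1])
E
```

```text
clock: 17.75
position: [0.5079, 0.143, 0.0987]
ee_rot: [-0.445, 0.552, -0.55, 0.441]
ft_force: [-14.9, -6.6, 35.8]
grip_width: -0.0
clock: 18.62
position: [0.5087, 0.1428, 0.258]
ee_rot: [-0.445, 0.553, -0.549, 0.441]
ft_force: [0.1, -0.1, -0.2]
grip_width: -0.0
```

View pics/end.png

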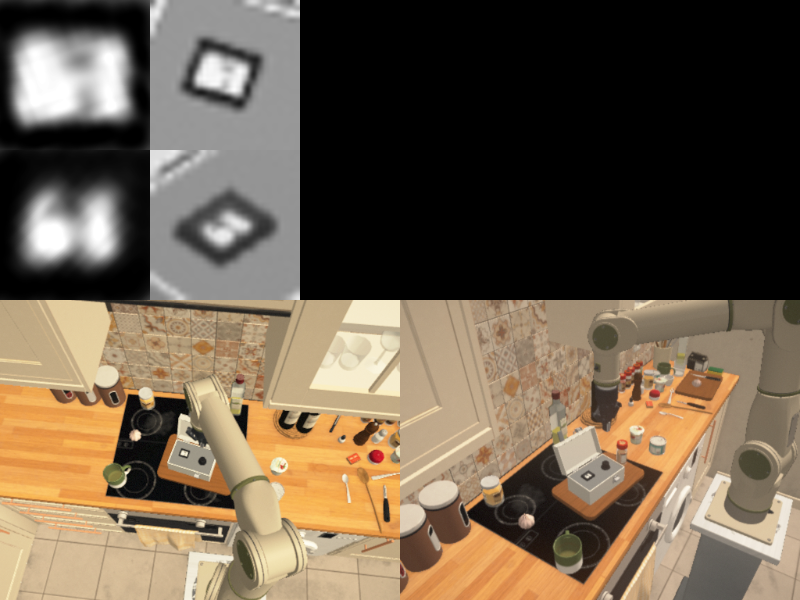

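The white lower left with a top bar and stem reads as a 7, completing 4, 5, 6, 7. The lid is open, the arm is clear and the objects are in place.

```bash
python3 -c "
from h import *
print(manip.get_obs()['ft_force'],manip.hand_in())"
```

```text
the job is handed in; nothing more can be done
[0.3745 0.0778 0.0257] None
```

I handed the job in at about 19 s of the 61 s allowed. The latch is thrown, the lid stands open, and the drum should be at 7.

- **Latch:** I gripped the lever block and took it over to about 1.85 rad. After letting go, the picture showed it lying to the front with the hook off the strike.
- **Lid:** I gripped the tab by its sides, swung the lid to about 102° and let go. It stays open by itself in the last picture.
- **Button:** I made three full strokes, each to the hard stop and fully released. The window read 4, 5, 6, then 7. The 6 was clear; the 4, 5 and 7 were blurry, only about 10 pixels across, but the order agrees.
- **At hand-in:** the arm was about 0.15 m above the button with close to zero wrist force. The things standing around looked unmoved in the pictures; I did not measure them.

Two readings were tight:
- **Joint 7:** it touched -2.602 rad against its -2.6 limit during the latch throw, and I tilted the tool back straight away. The robot reported no fault, but this could count as a joint leaving its range.
- **Fingertip force:** the strokes reached 36 to 42 N of vertical force at the button's stop. The 40 N limit is stated for the arm and gripper body, and this contact was through the fingertips.

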